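# Find the cam-lock key that turns the latch and set it aside

### The job

Unlock the calibration case: of the three steel keys hanging in the rack, take the one whose flat, wide blade matches the slot of the cam lock on the case, push it right into the slot and turn it clockwise until the latch tongue has swung well clear of its keeper, nearly to the stop. Then pull the key out, leaving the lock turned, and set it aside standing in the round steel pot. The other two keys belong in their places in the rack.

Things in the scene. Friction and masses are not known exactly. Their poses are not given: they have to be found in the camera images.
- key_blade: The fitting steel key, hanging upright, 120 g. Origin: centre of the underside of its collar (disc 46 mm wide, 6 thick); z up. Below: flat blade 40 mm wide along y, 5 thick along x, 32 deep. Above: flat rectangular bow in the same plane, 40 wide along y, 10 thick along x, top 62 mm above the origin. Grip the bow's upper half across its thickness. Half a turn about z changes nothing.
- key_tube: Wrong key, steel, same collar and origin: a round shank 24 mm thick and 32 mm deep below the collar, too thick for the slot; a round bow 26 mm thick, its top 62 mm above the origin.
- key_pin: Wrong key, steel, same collar and origin: a round pin 9 mm thick and 32 mm deep below the collar, which spins in the slot without turning it; a narrow flat bow 16 mm wide, 10 mm thick, its top 62 mm above the origin.
- key_rack: Fixed dark steel rack, 90 x 250 mm, origin: centre of its underside. Two rails along its y, 30 mm apart, their tops 60 mm above the bench; the three keys hang between them by their collars, 80 mm apart in any order, flat sides facing across the rails (bow's wide side along the rails, within 5 degrees).
- lock_case: Grey and aluminium case, 154 x 140 mm, 42 mm tall, fixed. Origin: on the bench under the upright axis of the cam lock in the middle of its lid; z up. At the back edge (its +x) stands the keeper, a bracket 82 mm high. The lock is a rectangular steel block, 43 x 78 mm, top 80 mm above the bench, in a round bezel 100 mm wide; a dark tongue on the block points to the keeper while locked.
- lock_slot (a point): Centre of the key slot's mouth, in the top of the lock's block, 80 mm above the bench; turns with the block. The slot is 50 mm long along this y axis, 13 mm wide along x, 34 mm deep, its mouth bevelled 8 mm wider all round. The key is fully in when its collar rests on the block (key origin 80 mm above the bench); 20 mm of blade in the slot is enough to turn it.
- cam (a joint): Turn of the lock's block, rad: 0 locked (tongue under keeper, slot along the case's y), growing clockwise seen from above, stop at 1.2; starts at 0 to 0.12. Unlocked above 0.9. Stays where left (friction 0.1 N m). The blade has about 0.2 rad of play either way, so the key must turn to about 1.3 rad clockwise of the case's y axis to bring the lock past 1.0.
- key_pot: Round open pot of dark steel, 84 mm across outside, 76 mm inside, 55 mm tall, inner floor 5 mm above the bench, fixed. Origin: centre of its underside. The key stands in it on its blade tip (key origin then about 37 mm above the bench) and may lean on the wall.
Mind the look-alikes: they are no part of the job. Leave any brown look-alike of the key_blade alone.

How it is judged:
By the outcome, as a careful person would: the job done as asked, in the order asked, and still so for the second after the job is handed in, with the robot touching nothing.
It also fails if it takes over 53 s, if anything falls off the work surface, if the arm or the gripper's body presses on something with over 40 N, if the wrist force passes 120 N, or if a joint passes its speed limit or range.

### The arm

A 6-joint arm with a two-finger parallel gripper is mounted at the origin on a cart in front of the work surface, level with it; the furniture and walls round the work are solid. World frame = base frame: x ahead of the robot, y to its left, z up, the work surface at z = 0. Lengths are in m, angles in rad, forces in N, time in s.
With the tool pointing down it reaches from about 0.3 to 0.775 m from the base axis. Payload 14.6 kg.
Tool frame: the origin (TCP) lies midway between the tips of the shut fingers; the grasp point (between the pads) lies 19 mm behind it (manip.tcp_to_grasp is the distance from the TCP to the grasp point, in m); z points along the fingers, x is the direction in which the jaws open and shut, and the axes are right-handed (so a half turn about z gives the same grasp; the last joint's range is limited). The gripper opens to 85 mm and grips with 20 to 120 N. Pads are 22 mm wide; open, the fingers measure 114 mm over their backs; the gripper's body (76 mm by 85 mm) begins 54 mm behind the grasp point. The pads swing forward as they close: fully open they stand 13 mm farther back than shut.
Start: joints at [-1.355, 0.3, 1.521, -0, 1.321, -0.067], TCP at [0.153, -0.528, 0.231] pointing down, gripper open.
Joint ranges: [-3.03, 3.03], [-0.79, 2.21], [0.23, 2.52], [-1.04, 4.18], [0, 3.07], [-2.55, 2.55]. Speed limits (rad/s): [2.22, 2.22, 2.57, 3.14, 3.14, 3.14].

### API

Orientations are given as [roll, pitch, yaw] about the fixed x, y, z axes, in that order (R = Rz(yaw) Ry(pitch) Rx(roll)).
In Python, from workcell import sensors, imaging, workorder, manip gives the robot as it stands.
- The arm moves only by the shell command python3 -m inch 'ROWS' [OPENING] [FORCE]. ROWS is JSON, a list of rows, each an object of numbers: "tx", "ty", "tz": the shift along the tool's x, y, z in units of 40 mm (1.0 is 40 mm); "twist": the turn about the tool's z in units of 5 degrees (1.0 is 5 degrees). In form: [{"tx": .., "ty": .., "tz": .., "twist": ..}, ...]. A call has 1 to 10 rows; each row shifts and turns the commanded pose from where the row before left it, along the tool's axes as they then stand; what a row does not reach is not made up. A row lasts 1/10 s, in which the tool goes at most 50 mm and 8.59 degrees, less where a joint would pass 70% of its speed; a pose out of reach is approached as far as the arm can. A call is refused whole if a number of a shift passes 1 or a number of a turn 1, either way. A call with a gripper value outside its range is refused whole. OPENING is the finger opening in mm, from 0 to 85.4, set as the call begins (- or left out, the last holds). The fingers move at their own pace and stop on an object; FORCE is the grip in N (left out, the last holds). Time passes only in rows, so rows that do not move let the fingers close. It gives the time, the measured TCP pose, the force and the opening at its end, in the units of the state.
- sensors.observe(): the state, without advancing time (a new reading comes with each control period).
- imaging.grab_frame(name): name is "side" or "top" or "wrist"; returns the picture (384x512x3 uint8, red, green, blue); there is no depth.
- imaging.camera_model(name): a dict with "fx", "fy", "cx", "cy" (pixels), "world_from_camera" (4x4, takes a point from camera to world coordinates). Camera axes: x right, y up, looking along -z (the intrinsics and any distortion apply to the point x, -y, -z); pixel columns grow to the right and rows downward; lengths in m; the calibration is good to about 2 mm. A picture is of the moment at which its call begins: read the wrist's pose just before it. camera_model takes no time and is no camera call; for the wrist camera it gives the pose at the moment of the call.
- workorder.hand_in(): hands the job in, once; it reports no verdict.
The state is a dict: "time_s": time; "q": joint angles; "qd": joint speeds; "joint_efforts": joint torques, N m; "ee_pos": TCP position; "tcp_rot": TCP orientation; "ft_force": force on the tool from outside, world axes, zero at the start; "wrist_torque": the same for the moment, N m; "opening": opening from 0.0 (shut) to 1.0 (fully open).
Only numpy, scipy, OpenCV 4.12 (cv2) and the standard library are available. Lean on these libraries where they do the work, as an engineer would, in place of code of your own. Each camera call takes 0.05 s, during which the arm holds its last target. There are 200 camera calls.

## Working session

There is one attempt and no reset: what is moved stays moved. The work goes in short steps, Python scripts to look and compute and a shell command to move; the robot and the scene stay as the last step left them, time stands still between calls to the robot, and variables do not carry over. Pictures are saved under pics/ and viewed, about 8 in all and at most 12, crops included, and the job is handed in when it is done.

```bash
mkdir -p pics; ls
cat > h.py <<'E'
import numpy as np, cv2
from workcell import sensors, imaging, workorder, manip
def snap(name,out):
    m=imaging.camera_model(name); f=imaging.grab_frame(name)
    cv2.imwrite(out,f[:,:,::-1]); np.savez(out[:-4]+'.npz',f=f,**{k:np.array(v) for k,v in m.items() if not isinstance(v,(str,dict))})
    return f,m
def ray(m,u,v):
    T=np.array(m['world_from_camera']); d=np.array([(u-m['cx'])/m['fx'],-(v-m['cy'])/m['fy'],-1.])
    return T[:3,3],T[:3,:3]@d
def onz(m,u,v,z):
    o,d=ray(m,u,v); return o+d*(z-o[2])/d[2]
def proj(m,p):
    T=np.array(m['world_from_camera']); c=T[:3,:3].T@(np.array(p)-T[:3,3]); return m['cx']+m['fx']*c[0]/-c[2], m['cy']-m['fy']*c[1]/-c[2]
def load(n):
    return np.load(n)
E
python3 - <<'E'
from h import *
for n in('top','side','wrist'):
    f,m=snap(n,f'pics/{n}0.png'); print(n,{k:(np.round(v,3).tolist()) for k,v in m.items()})
s=sensors.observe();print(s)
a=cv2.imread('pics/top0.png');b=cv2.imread('pics/side0.png')
E
```

```text
pics
top {'fx': 472.956, 'fy': 472.956, 'cx': 256.505, 'cy': 191.746, 'world_from_camera': [[-0.001, 0.997, -0.072, 0.529], [-1.0, -0.001, 0.007, 0.042], [0.007, 0.072, 0.997, 1.406], [0.0, 0.0, 0.0, 1.0]]}
side {'fx': 409.827, 'fy': 409.827, 'cx': 253.728, 'cy': 193.43, 'world_from_camera': [[-1.0, -0.025, 0.012, 0.63], [0.022, -0.456, 0.89, 1.16], [-0.016, 0.89, 0.456, 0.646], [0.0, 0.0, 0.0, 1.0]]}
wrist {'fx': 322.572, 'fy': 322.572, 'cx': 256.372, 'cy': 190.217, 'world_from_camera': [[0.279, 0.91, 0.307, 0.232], [-0.96, 0.265, 0.088, -0.505], [-0.001, -0.319, 0.948, 0.373], [0.0, 0.0, 0.0, 1.0]]}
{'time_s': 0.15, 'q': array([-1.35463210e+00,  3.00326571e-01,  1.52143374e+00,  2.75610288e-05,
        1.32068381e+00, -6.66115109e-02]), 'qd': array([-1.32026568e-03, -7.50444830e-06, -6.98220135e-04, -4.28908038e-04,
        5.31523818e-06, -1.04139521e-04]), 'joint_efforts': array([-6.42941086e-04, -5.43667495e+01, -3.61886322e+01, -1.01938676e-04,
        3.20055158e-03, -2.36412814e-05]), 'ee_pos': array([ 0.15342262, -0.52798883,  0.23086293]), 'tcp_rot': array([-3.14150934e+00,  8.47799632e-04, -1.28802739e+00]), 'ft_force': array([-0.1957991 ,  0.357659  , -0.07522745]), 'wrist_torque': array([ 0.01173476,  0.05625473, -0.03272727]), 'opening': 1.0000575263850706}
```

View pics/top0.png

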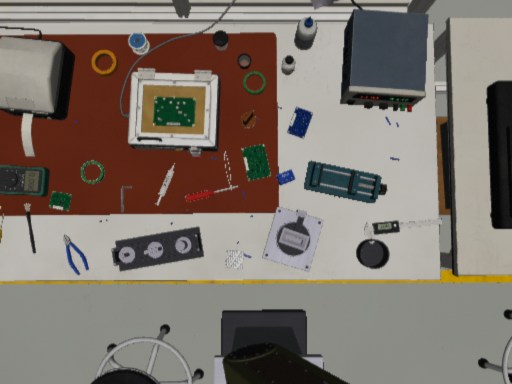

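View pics/side0.png

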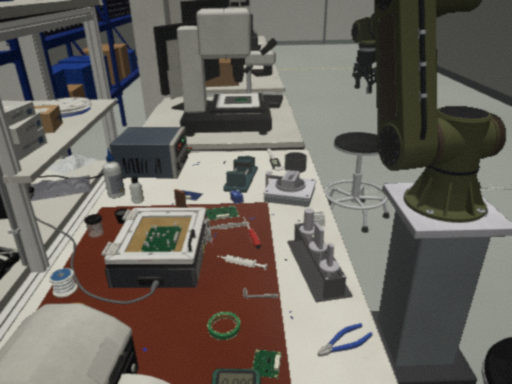

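The top view shows the rack at (158,249) with keys at about (127,254), (154,250) and (183,244). The case is at (293,238), the pot at (373,253), and the brown look-alike near (249,119), which I leave alone. I'll enlarge the rack and case to tell the keys apart.

Run:
```python
from h import *
a=cv2.imread('pics/top0.png');b=cv2.imread('pics/side0.png')
A=cv2.resize(a[220:280,105:210],(525,300),interpolation=cv2.INTER_CUBIC)
B=cv2.resize(a[200:275,255:330],(300,300),interpolation=cv2.INTER_CUBIC)[:,:270]
C=cv2.resize(b[195:305,280:360],(218,300),interpolation=cv2.INTER_CUBIC)
D=cv2.resize(b[145:210,255:325],(323,300),interpolation=cv2.INTER_CUBIC)
o=np.zeros((600,800,3),np.uint8);o[:300,:525]=A;o[:300,525:795]=B;o[300:,:218]=C;o[300:,230:553]=D
cv2.imwrite('pics/crop1.png',o)
```

```text
(no output)
```

View pics/crop1.png

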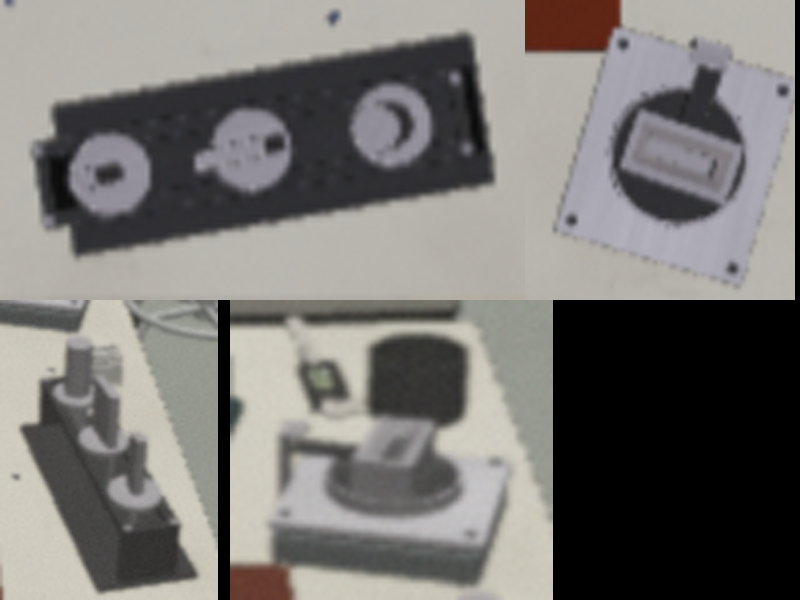

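Run:
```python
from h import *
m={k:v for k,v in load('pics/top0.npz').items()}
L=onz(m,127,254.8,.066);M=onz(m,155.4,250,.066);R=onz(m,183.2,245,.066)
print(L,M,R,np.linalg.norm(M-L),np.linalg.norm(R-M)); d=L-R;print('rail yaw of y dir',np.degrees(np.arctan2(d[1],d[0])))
print('bow top proj expected at M', onz(m,146.5,252,.126))
c=lambda x,y,z:onz(m,255+(x-525)/4,200+y/4,z)
print('slot',c(682,160,.08))
cs=[c(622,43,.042),c(571,220,.042),c(733,268,.042),c(783,90,.042)]
print(np.mean(cs,0))
e=cs[0]-cs[1]+cs[3]-cs[2];print('case x yaw',np.degrees(np.arctan2(e[1],e[0])))
# block corners
bl=[c(637,110,.08),c(743,145,.08),c(727,203,.08),c(622,165,.08)]
e=bl[0]-bl[1]+bl[3]-bl[2];print('block',np.mean(bl,0),'slot y yaw',np.degrees(np.arctan2(e[1],e[0])))
g=cv2.cvtColor(m['f'],cv2.COLOR_RGB2GRAY); mk=np.zeros_like(g); mk[225:285,345:400]=(g[225:285,345:400]<90)*255
cn=max(cv2.findContours(mk,cv2.RETR_EXTERNAL,2)[0],key=cv2.contourArea);el=cv2.fitEllipse(cn);print(el,onz(m,*el[0],.05), onz(m,el[0][0]+el[1][0]/2,el[0][1],.055)-onz(m,*el[0],.055))
s=sensors.observe();R=np.degrees(s['tcp_rot']);print(R,s['ee_pos'],manip.tcp_to_grasp)
from scipy.spatial.transform import Rotation as Q
print(Q.from_euler('xyz',s['tcp_rot']).as_matrix().round(3))
```

```text
[0.44739824 0.3971093  0.066     ] [0.46068244 0.3176537  0.066     ] [0.47455882 0.23971132 0.066     ] 0.08055844132347163 0.07916797846957267
rail yaw of y dir 99.79053557979799
bow top proj expected at M [0.45841792 0.32911448 0.126     ]
slot [ 0.4885897  -0.07194222  0.08      ]
[ 0.49107296 -0.07185965  0.042     ]
case x yaw -16.31384580263286
block [ 0.49157024 -0.07212464  0.08      ] slot y yaw 70.90248962381297
((372.3697509765625, 253.3770751953125), (28.049671173095703, 32.520362854003906), 106.08109283447266) [ 0.44942283 -0.29724446  0.05      ] [-5.85114415e-05 -3.99352755e-02  0.00000000e+00]
[-1.79995226e+02  4.85753408e-02 -7.37985331e+01] [ 0.15342262 -0.52798883  0.23086293] 0.0187
[[ 0.279 -0.96  -0.   ]
 [-0.96  -0.279  0.001]
 [-0.001 -0.    -1.   ]]
```

Candidates: left key (127,255) has a narrow bow, so it is the pin. The middle key (155,250) has a wide flat bow seen edge-on along the rails, so it is key_blade. The right key (183,245) has a round bow, so it is the tube. The side crop agrees. I'll pass over the lock first for a close look.

```bash
cat >> h.py <<'E'
def plan(x,y,z,yaw=None):
    s=sensors.observe();p=s['ee_pos'];yw=s['tcp_rot'][2];d=np.array([x,y,z])-p
    if yaw is not None:
        t=-(yaw-np.degrees(yw));t=(t+90)%180-90;print('twist units %.2f'%(t/5));yw=yw-np.radians(t)
    c,sn=np.cos(yw),np.sin(yw)
    print('after twist: tx %.2f ty %.2f tz %.2f units'%((d[0]*c+d[1]*sn)/.04,(d[0]*sn-d[1]*c)/.04,-d[2]/.04),'yaw now %.2f'%np.degrees(s['tcp_rot'][2]),'pos',p.round(4),'t',s['time_s'])
E
python3 -m inch '[{"tx":-0.717,"ty":-0.939,"tz":-0.04},{"tx":-0.717,"ty":-0.939,"tz":-0.04},{"tx":-0.717,"ty":-0.939,"tz":-0.04},{"tx":-0.717,"ty":-0.939,"tz":-0.04},{"tx":-0.717,"ty":-0.939,"tz":-0.04},{"tx":-0.717,"ty":-0.939,"tz":-0.04},{"tx":-0.717,"ty":-0.939,"tz":-0.04},{"tx":-0.717,"ty":-0.939,"tz":-0.04},{"tx":-0.717,"ty":-0.939,"tz":-0.04},{"tx":-0.717,"ty":-0.939,"tz":-0.04}]'
python3 -m inch '[{"tx":-0.717,"ty":-0.939,"tz":-0.04},{"tx":-0.717,"ty":-0.939,"tz":-0.04},{"twist":-1},{"twist":-1},{"twist":-1},{"twist":-1},{"twist":-1},{"twist":-1},{"twist":-1},{"twist":-1}]'
python3 -m inch '[{"twist":-1},{"twist":-1},{"twist":-1},{}]'
python3 - <<'E'
from h import *
f,m=snap('wrist','pics/w1.png'); plan(.4606,.3176,.19,9.8)
E
```

```text
twist units -16.72
after twist: tx 11.17 ty -19.53 tz 1.02 units yaw now -73.80 pos [ 0.1534 -0.528   0.2309] t 0.2schema error: expected keys tx, ty, tz, twist
schema error: expected keys tx, ty, tz, twist
schema error: expected keys tx, ty, tz, twist
```

View pics/w1.png

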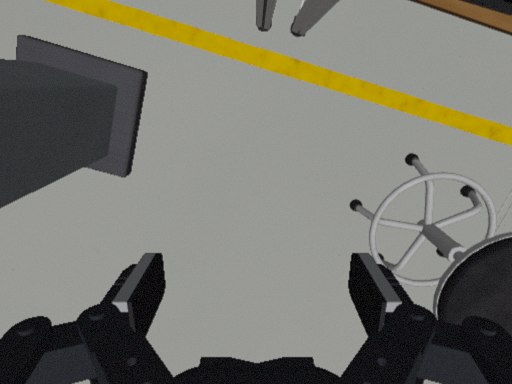

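Every row needs all four keys, so the moves were refused and the arm hasn't moved. The picture only shows the floor and the open fingers. I'll type full rows.

```bash
python3 -m inch '[{"tx":-0.717,"ty":-0.939,"tz":-0.04,"twist":0},{"tx":-0.717,"ty":-0.939,"tz":-0.04,"twist":0},{"tx":-0.717,"ty":-0.939,"tz":-0.04,"twist":0},{"tx":-0.717,"ty":-0.939,"tz":-0.04,"twist":0},{"tx":-0.717,"ty":-0.939,"tz":-0.04,"twist":0},{"tx":-0.717,"ty":-0.939,"tz":-0.04,"twist":0},{"tx":-0.717,"ty":-0.939,"tz":-0.04,"twist":0},{"tx":-0.717,"ty":-0.939,"tz":-0.04,"twist":0},{"tx":-0.717,"ty":-0.939,"tz":-0.04,"twist":0},{"tx":-0.717,"ty":-0.939,"tz":-0.04,"twist":0}]'
python3 -m inch '[{"tx":-0.717,"ty":-0.939,"tz":-0.04,"twist":0},{"tx":-0.717,"ty":-0.939,"tz":-0.04,"twist":0},{"tx":0,"ty":0,"tz":0,"twist":-1},{"tx":0,"ty":0,"tz":0,"twist":-1},{"tx":0,"ty":0,"tz":0,"twist":-1},{"tx":0,"ty":0,"tz":0,"twist":-1},{"tx":0,"ty":0,"tz":0,"twist":-1},{"tx":0,"ty":0,"tz":0,"twist":-1},{"tx":0,"ty":0,"tz":0,"twist":-1},{"tx":0,"ty":0,"tz":0,"twist":-1}]'
python3 -m inch '[{"tx":0,"ty":0,"tz":0,"twist":-1},{"tx":0,"ty":0,"tz":0,"twist":-1},{"tx":0,"ty":0,"tz":0,"twist":-1},{"tx":0,"ty":0,"tz":0,"twist":0}]'
python3 - <<'E'
from h import *
f,m=snap('wrist','pics/w2.png'); plan(.4606,.3176,.19,9.8); print(proj(m,[.49,-.072,.08]))
E
```

```text
time_s: 1.2
ee_pos: [0.4349, -0.1461, 0.2475]
tcp_rot: [-3.141, -0.0, -1.288]
ft_force: [0.4, -0.4, 0.7]
opening: 0.998
time_s: 2.2
ee_pos: [0.4902, -0.0719, 0.2504]
tcp_rot: [3.142, 0.0, -0.586]
ft_force: [-0.4, 0.4, 0.0]
opening: 0.999
time_s: 2.6
ee_pos: [0.4902, -0.0719, 0.2504]
tcp_rot: [3.142, 0.0, -0.327]
ft_force: [0.5, -0.5, 0.2]
opening: 0.999
twist units -5.74
after twist: tx 0.93 ty -9.72 tz 1.51 units yaw now -18.90 pos [ 0.4902 -0.0719  0.2504] t 2.65
(np.float64(256.7116820524424), np.float64(168.60267986030894))
```

View pics/w2.png

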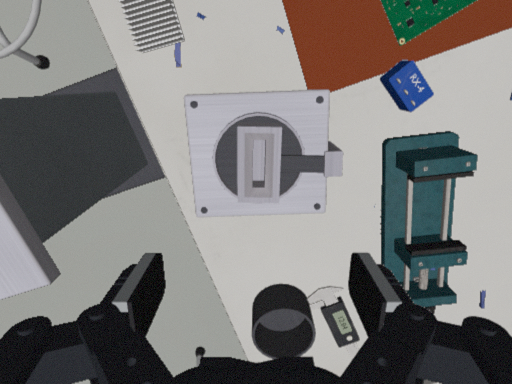

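The close view shows the block centred near (259,165), its tongue pointing right under the keeper at (333,162), and the pot at (283,320).

```bash
python3 - <<'E'
from h import *
m={k:v for k,v in load('pics/w2.npz').items()}
bl=[onz(m,*q,.08) for q in((238,127),(282,127),(280.5,203),(237,203))]
e=bl[0]-bl[3]+bl[1]-bl[2];print('block',np.mean(bl,0),'yaw',np.degrees(np.arctan2(e[1],e[0])),np.linalg.norm(bl[0]-bl[1]),np.linalg.norm(bl[0]-bl[3]))
cs=[onz(m,*q,.042) for q in((193.5,104),(320,99.5),(317,206.5),(204,210.5))];e=cs[1]-cs[0]+cs[2]-cs[3];print('case',np.mean(cs,0),np.degrees(np.arctan2(e[1],e[0])))
f=m['f'];g=cv2.cvtColor(f,cv2.COLOR_RGB2GRAY)
# slot dark/bevel region
print('slot',onz(m,259,163.5,.08))
print('pot rim', onz(m,284,330,.055))
E
python3 -m inch '[{"tx":0,"ty":0,"tz":0,"twist":-0.96},{"tx":0,"ty":0,"tz":0,"twist":-0.96},{"tx":0,"ty":0,"tz":0,"twist":-0.96},{"tx":0,"ty":0,"tz":0,"twist":-0.96},{"tx":0,"ty":0,"tz":0,"twist":-0.95},{"tx":0,"ty":0,"tz":0,"twist":-0.95},{"tx":0.1,"ty":-0.97,"tz":0,"twist":0},{"tx":0.1,"ty":-0.97,"tz":0,"twist":0},{"tx":0.1,"ty":-0.97,"tz":0,"twist":0},{"tx":0.1,"ty":-0.97,"tz":0,"twist":0}]'
python3 -m inch '[{"tx":0.1,"ty":-0.97,"tz":0,"twist":0},{"tx":0.1,"ty":-0.97,"tz":0,"twist":0},{"tx":0.1,"ty":-0.97,"tz":0,"twist":0},{"tx":0.1,"ty":-0.97,"tz":0,"twist":0},{"tx":0.06,"ty":-0.98,"tz":0,"twist":0},{"tx":0.06,"ty":-0.98,"tz":0,"twist":0},{"tx":0,"ty":0,"tz":0,"twist":0}]'
python3 - <<'E'
from h import *
f,m=snap('wrist','pics/w3.png'); plan(.4606,.3176,.089,9.8)
for p in ([.4474,.3971,.122],[.4606,.3176,.122],[.4606,.3176,.066],[.4745,.2397,.122]): print(np.round(proj(m,p),1))
E
```

```text
block [ 0.49319268 -0.07076106  0.08      ] yaw 70.54722906815667 0.0421438845290271 0.07787621821787524
case [ 0.49263993 -0.07064141  0.042     ] -16.615687765738347
slot [ 0.49382839 -0.06777489  0.08      ]
pot rim [ 0.45240123 -0.29305384  0.055     ]
time_s: 3.65
ee_pos: [0.479, 0.0852, 0.2505]
tcp_rot: [-3.142, -0.0, 0.17]
ft_force: [-0.2, -0.0, -0.4]
opening: 0.999
time_s: 4.35
ee_pos: [0.4586, 0.3209, 0.25]
tcp_rot: [-3.141, 0.001, 0.174]
ft_force: [0.2, -1.2, 0.4]
opening: 1.0
twist units 0.02
after twist: tx 0.03 ty 0.04 tz 4.02 units yaw now 9.92 pos [0.459  0.3191 0.2499] t 4.4
[259.6  88.7]
[258.5 185. ]
[258.2 168.8]
[258.5 264. ]
```

View pics/w3.png

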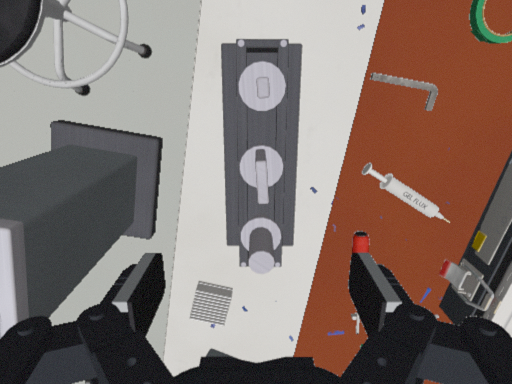

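The close view confirms it: the middle key (262,178) has the wide flat bow, the top one (262,88) the narrow bow, and the bottom one (261,255) the round bow. The blade key sits about 3 mm further along +x than the top-view estimate. I'll descend and grip.

```bash
python3 -m inch '[{"tx":0.11,"ty":0.02,"tz":0.8,"twist":0},{"tx":0,"ty":0,"tz":0.8,"twist":0},{"tx":0,"ty":0,"tz":0.8,"twist":0},{"tx":0,"ty":0,"tz":0.8,"twist":0},{"tx":0,"ty":0,"tz":0.6,"twist":0},{"tx":0,"ty":0,"tz":0.22,"twist":0},{"tx":0,"ty":0,"tz":0,"twist":0}]'
python3 -m inch '[{"tx":0,"ty":0,"tz":0,"twist":0},{"tx":0,"ty":0,"tz":0,"twist":0},{"tx":0,"ty":0,"tz":0,"twist":0},{"tx":0,"ty":0,"tz":0,"twist":0},{"tx":0,"ty":0,"tz":0,"twist":0},{"tx":0,"ty":0,"tz":0,"twist":0},{"tx":0,"ty":0,"tz":0,"twist":0},{"tx":0,"ty":0,"tz":0,"twist":0}]' 0 80
python3 -c "
from h import *
snap('wrist','pics/w4.png');s=sensors.observe();print(s['opening']*85.4,s['wrist_torque'])"
```

```text
time_s: 5.1
ee_pos: [0.464, 0.3167, 0.0891]
tcp_rot: [3.141, 0.001, 0.171]
ft_force: [1.2, -0.1, 0.8]
opening: 1.0
time_s: 5.9
ee_pos: [0.4643, 0.3176, 0.0901]
tcp_rot: [-3.141, -0.001, 0.173]
ft_force: [-1.4, 0.1, 5.5]
opening: 0.104
9.334941873815044 [-0.01940645  0.19388097 -0.00686845]
```

```bash
python3 -m inch '[{"tx":0,"ty":0,"tz":-0.4,"twist":0},{"tx":0,"ty":0,"tz":-0.8,"twist":0},{"tx":0,"ty":0,"tz":-1,"twist":0},{"tx":0,"ty":0,"tz":-1,"twist":0},{"tx":0,"ty":0,"tz":-0.05,"twist":0}]'
python3 -m inch '[{"tx":-0.096,"ty":0.967,"tz":0,"twist":0},{"tx":-0.096,"ty":0.967,"tz":0,"twist":0},{"tx":-0.096,"ty":0.967,"tz":0,"twist":0},{"tx":-0.096,"ty":0.967,"tz":0,"twist":0},{"tx":-0.096,"ty":0.967,"tz":0,"twist":0},{"tx":-0.096,"ty":0.967,"tz":0,"twist":0},{"tx":-0.096,"ty":0.967,"tz":0,"twist":0},{"tx":-0.096,"ty":0.967,"tz":0,"twist":0},{"tx":-0.096,"ty":0.967,"tz":0,"twist":0},{"tx":-0.096,"ty":0.967,"tz":0,"twist":0}]'
python3 -m inch '[{"tx":0,"ty":0,"tz":0,"twist":0.98},{"tx":0,"ty":0,"tz":0,"twist":0.98},{"tx":0,"ty":0,"tz":0,"twist":0.98},{"tx":0,"ty":0,"tz":0,"twist":0.98},{"tx":0,"ty":0,"tz":0,"twist":0.98},{"tx":0,"ty":0,"tz":0,"twist":0.98},{"tx":0,"ty":0,"tz":0,"twist":0}]'
python3 - <<'E'
from h import *
f,m=snap('wrist','pics/w5.png'); snap('side','pics/s5.png');plan(.493,-.070,.1095,-19.5)
print(proj(m,[.493,-.070,.188]))
a=cv2.imread('pics/w5.png');b=cv2.imread('pics/s5.png')
cv2.imwrite('pics/c5.png',np.hstack([cv2.resize(a[60:360,130:380],(400,480)),cv2.resize(b[90:240,220:345],(400,480))]))
E
```

```text
time_s: 6.45
ee_pos: [0.4654, 0.3182, 0.2248]
tcp_rot: [-3.139, -0.007, 0.173]
ft_force: [-0.0, 0.3, -1.8]
opening: 0.104
time_s: 7.45
ee_pos: [0.4923, -0.0718, 0.2188]
tcp_rot: [-3.141, 0.001, 0.173]
ft_force: [0.5, 0.8, -1.3]
opening: 0.102
time_s: 8.15
ee_pos: [0.4925, -0.0702, 0.2187]
tcp_rot: [3.141, 0.001, -0.342]
ft_force: [-0.3, 0.2, -1.5]
opening: 0.1
twist units 0.03
after twist: tx 0.01 ty -0.01 tz 2.74 units yaw now -19.35 pos [ 0.4926 -0.0702  0.2191] t 8.25
(np.float64(257.6743854607464), np.float64(228.32864502810142))
```

View pics/c5.png

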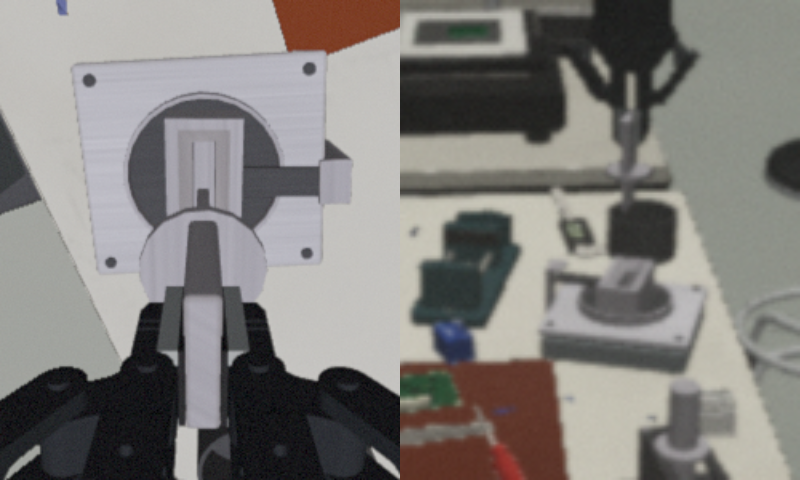

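The key is in the fingers and upright, with its blade in line with the slot (blade at crop x≈204, slot centre ≈204). I'll insert it.

```bash
python3 -m inch '[{"tx":0,"ty":0,"tz":0.5,"twist":0},{"tx":0,"ty":0,"tz":0.8,"twist":0},{"tx":0,"ty":0,"tz":0.6,"twist":0},{"tx":0,"ty":0,"tz":0.2,"twist":0},{"tx":0,"ty":0,"tz":0.15,"twist":0},{"tx":0,"ty":0,"tz":0,"twist":0}]'
python3 -m inch '[{"tx":0,"ty":0,"tz":0.1,"twist":0},{"tx":0,"ty":0,"tz":0.1,"twist":0},{"tx":0,"ty":0,"tz":0.1,"twist":0},{"tx":0,"ty":0,"tz":0.1,"twist":0},{"tx":0,"ty":0,"tz":0,"twist":0}]'
```

```text
time_s: 8.85
ee_pos: [0.493, -0.0703, 0.1299]
tcp_rot: [-3.142, -0.0, -0.34]
ft_force: [-0.4, 0.5, -0.8]
opening: 0.105
time_s: 9.35
ee_pos: [0.4926, -0.0702, 0.1131]
tcp_rot: [3.141, 0.001, -0.34]
ft_force: [-0.0, -0.1, -1.3]
opening: 0.107
```

```bash
python3 -m inch '[{"tx":0,"ty":0,"tz":0.05,"twist":0},{"tx":0,"ty":0,"tz":0.04,"twist":0},{"tx":0,"ty":0,"tz":0,"twist":0}]'
python3 -m inch '[{"tx":0,"ty":0,"tz":0.03,"twist":0},{"tx":0,"ty":0,"tz":0,"twist":0}]'
```

```text
time_s: 9.65
ee_pos: [0.4927, -0.0702, 0.1099]
tcp_rot: [3.142, 0.0, -0.34]
ft_force: [0.6, 0.0, -1.5]
opening: 0.102
time_s: 9.85
ee_pos: [0.493, -0.0702, 0.1096]
tcp_rot: [-3.142, -0.001, -0.34]
ft_force: [-3.6, 0.6, 7.0]
opening: 0.1
```

Contact at 7 N with the TCP at 0.1096, so the collar is seated. Now I turn it clockwise.

```bash
python3 -m inch '[{"tx":0,"ty":0,"tz":0,"twist":0.6},{"tx":0,"ty":0,"tz":0,"twist":0.8},{"tx":0,"ty":0,"tz":0,"twist":0.8},{"tx":0,"ty":0,"tz":0,"twist":0.8},{"tx":0,"ty":0,"tz":0,"twist":0.8},{"tx":0,"ty":0,"tz":0,"twist":0.8},{"tx":0,"ty":0,"tz":0,"twist":0.8},{"tx":0,"ty":0,"tz":0,"twist":0.8},{"tx":0,"ty":0,"tz":0,"twist":0.8}]'
python3 -m inch '[{"tx":0,"ty":0,"tz":0,"twist":0.8},{"tx":0,"ty":0,"tz":0,"twist":0.8},{"tx":0,"ty":0,"tz":0,"twist":0.8},{"tx":0,"ty":0,"tz":0,"twist":0.8},{"tx":0,"ty":0,"tz":0,"twist":0.8},{"tx":0,"ty":0,"tz":0,"twist":0.8},{"tx":0,"ty":0,"tz":0,"twist":0.8},{"tx":0,"ty":0,"tz":0,"twist":0.8},{"tx":0,"ty":0,"tz":0,"twist":0.8},{"tx":0,"ty":0,"tz":0,"twist":0.3}]'
python3 -m inch '[{"tx":0,"ty":0,"tz":0,"twist":0},{"tx":0,"ty":0,"tz":0,"twist":0}]'
python3 - <<'E'
from h import *
print(sensors.observe()['wrist_torque'])
f,m=snap('wrist','pics/w6.png'); snap('top','pics/t6.png')
a=cv2.imread('pics/w6.png');b=cv2.imread('pics/t6.png')
cv2.imwrite('pics/c6.png',np.hstack([cv2.resize(a,(512,384)),cv2.resize(b[200:275,265:321],(287,384))]))
E
```

```text
time_s: 10.75
ee_pos: [0.4932, -0.0704, 0.1096]
tcp_rot: [-3.141, -0.001, -0.954]
ft_force: [-1.5, -0.4, 5.7]
opening: 0.107
time_s: 11.75
ee_pos: [0.4931, -0.0703, 0.1096]
tcp_rot: [-3.141, -0.0, -1.608]
ft_force: [-1.3, 0.3, 5.2]
opening: 0.103
time_s: 11.95
ee_pos: [0.4931, -0.0702, 0.1096]
tcp_rot: [-3.141, -0.0, -1.606]
ft_force: [-0.8, 0.7, 5.8]
opening: 0.106
[ 0.11091792  0.39137998 -0.06482281]
```

View pics/c6.png

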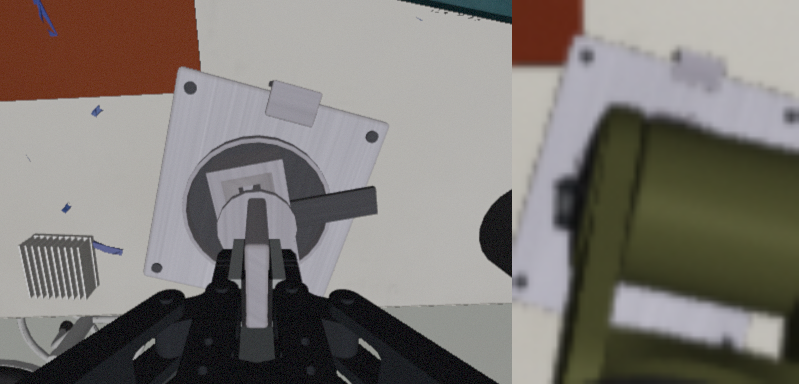

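The tongue has swung clear of the keeper and now points right at (345,205) in the wrist frame. The block lags the key by about 10°, which puts cam at about 1.14 rad. I'll ease the twist back within the play, pull the key out, and go over the pot.

```bash
python3 -m inch '[{"tx":0,"ty":0,"tz":0,"twist":-0.5},{"tx":0,"ty":0,"tz":0,"twist":-0.5},{"tx":0,"ty":0,"tz":-0.3,"twist":0},{"tx":0,"ty":0,"tz":-0.4,"twist":0},{"tx":0,"ty":0,"tz":-0.5,"twist":0},{"tx":0,"ty":0,"tz":-0.7,"twist":0},{"tx":0,"ty":0,"tz":-0.8,"twist":0},{"tx":0,"ty":0,"tz":-0.1,"twist":0}]'
python3 -m inch '[{"tx":0.927,"ty":0.223,"tz":0,"twist":0},{"tx":0.927,"ty":0.223,"tz":0,"twist":0},{"tx":0.927,"ty":0.223,"tz":0,"twist":0},{"tx":0.927,"ty":0.223,"tz":0,"twist":0},{"tx":0.927,"ty":0.223,"tz":0,"twist":0},{"tx":0.927,"ty":0.223,"tz":0,"twist":0},{"tx":0,"ty":0,"tz":0,"twist":0}]'
python3 - <<'E'
from h import *
f,m=snap('wrist','pics/w7.png'); snap('side','pics/s7.png');plan(.451,-.295,.0676)
print(proj(m,[.451,-.295,.055]))
a=cv2.imread('pics/w7.png');b=cv2.imread('pics/s7.png')
cv2.imwrite('pics/c7.png',np.hstack([a,cv2.resize(b[90:240,230:342],(287,384))]))
E
```

```text
time_s: 12.85
ee_pos: [0.4939, -0.0705, 0.2253]
tcp_rot: [-3.136, -0.002, -1.52]
ft_force: [-0.1, -0.4, -1.4]
opening: 0.098
time_s: 13.55
ee_pos: [0.4497, -0.2985, 0.2206]
tcp_rot: [3.141, -0.0, -1.523]
ft_force: [0.2, 0.4, -0.6]
opening: 0.105
after twist: tx -0.01 ty -0.01 tz 3.82 units yaw now -87.13 pos [ 0.4506 -0.2955  0.2206] t 13.65
(np.float64(252.95397873627832), np.float64(167.72419964520316))
```

View pics/c7.png

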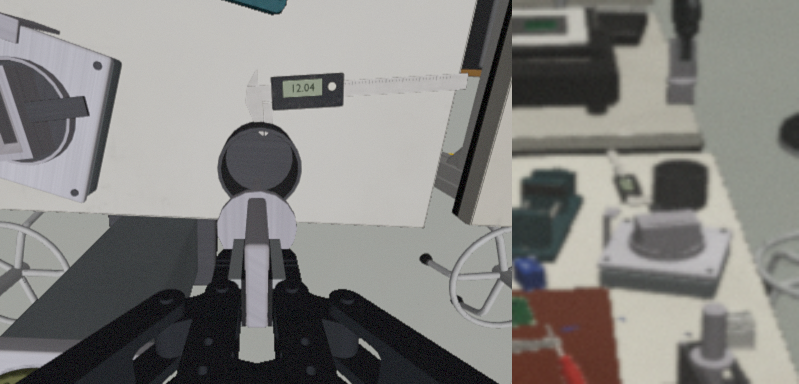

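The lock stays turned, and the pot rim is centred at about (259,163), so I correct 6 mm in tool +x and 4.5 mm in tool −y. Then I lower the key.

```bash
python3 -m inch '[{"tx":0.15,"ty":-0.11,"tz":0.4,"twist":0},{"tx":0,"ty":0,"tz":0.8,"twist":0},{"tx":0,"ty":0,"tz":0.8,"twist":0},{"tx":0,"ty":0,"tz":0.8,"twist":0},{"tx":0,"ty":0,"tz":0.5,"twist":0},{"tx":0,"ty":0,"tz":0.3,"twist":0},{"tx":0,"ty":0,"tz":0.12,"twist":0},{"tx":0,"ty":0,"tz":0,"twist":0}]'
python3 -m inch '[{"tx":0,"ty":0,"tz":0.06,"twist":0},{"tx":0,"ty":0,"tz":0,"twist":0},{"tx":0,"ty":0,"tz":0,"twist":0}]'
```

```text
time_s: 14.45
ee_pos: [0.4559, -0.3007, 0.0719]
tcp_rot: [3.141, 0.0, -1.518]
ft_force: [-0.1, 0.4, -0.5]
opening: 0.103
time_s: 14.75
ee_pos: [0.4559, -0.3011, 0.0702]
tcp_rot: [-3.141, -0.001, -1.518]
ft_force: [-0.5, 1.5, -1.3]
opening: 0.106
```

```bash
python3 -m inch '[{"tx":0,"ty":0,"tz":0.05,"twist":0},{"tx":0,"ty":0,"tz":0,"twist":0},{"tx":0,"ty":0,"tz":0,"twist":0}]'
python3 -m inch '[{"tx":0,"ty":0,"tz":0.03,"twist":0},{"tx":0,"ty":0,"tz":0,"twist":0},{"tx":0,"ty":0,"tz":0,"twist":0}]'
```

```text
time_s: 15.05
ee_pos: [0.4556, -0.3009, 0.0676]
tcp_rot: [3.141, 0.0, -1.518]
ft_force: [-0.5, 0.9, -1.6]
opening: 0.105
time_s: 15.35
ee_pos: [0.4558, -0.3011, 0.0671]
tcp_rot: [-3.141, -0.0, -1.518]
ft_force: [-3.3, 1.5, 7.0]
opening: 0.103
```

On the floor with 7 N of contact. I'll release, rise and look.

```bash
python3 -m inch '[{"tx":0,"ty":0,"tz":0,"twist":0},{"tx":0,"ty":0,"tz":0,"twist":0},{"tx":0,"ty":0,"tz":0,"twist":0},{"tx":0,"ty":0,"tz":0,"twist":0},{"tx":0,"ty":0,"tz":0,"twist":0},{"tx":0,"ty":0,"tz":0,"twist":0}]' 70 20
python3 -m inch '[{"tx":0,"ty":0,"tz":-0.3,"twist":0},{"tx":0,"ty":0,"tz":-0.6,"twist":0},{"tx":0,"ty":0,"tz":-0.8,"twist":0},{"tx":0,"ty":0,"tz":-0.8,"twist":0},{"tx":0,"ty":0,"tz":-0.8,"twist":0},{"tx":0,"ty":0,"tz":-0.8,"twist":0},{"tx":0,"ty":0.5,"tz":-0.8,"twist":0},{"tx":0,"ty":0,"tz":0,"twist":0},{"tx":0,"ty":0,"tz":0,"twist":0},{"tx":0,"ty":0,"tz":0,"twist":0}]'
python3 - <<'E'
from h import *
snap('wrist','pics/w8.png'); snap('side','pics/s8.png');snap('top','pics/t8.png')
a=cv2.imread('pics/w8.png');b=cv2.imread('pics/s8.png');c=cv2.imread('pics/t8.png')
o=np.zeros((600,800,3),np.uint8);o[:384,:512]=a;o[:384,512:799]=cv2.resize(b[90:240,230:342],(287,384));o[384:,:600]=cv2.resize(c[205:285,105:327],(600,216));o[384:,600:800]=cv2.resize(b[195:305,270:372],(200,216))
cv2.imwrite('pics/c8.png',o)
E
```

```text
time_s: 15.95
ee_pos: [0.4557, -0.301, 0.0664]
tcp_rot: [3.142, 0.0, -1.518]
ft_force: [0.3, -0.2, -0.1]
opening: 0.822
time_s: 16.95
ee_pos: [0.4356, -0.3018, 0.2618]
tcp_rot: [3.141, 0.001, -1.518]
ft_force: [0.8, -0.2, -0.2]
opening: 0.818
```

View pics/c8.png

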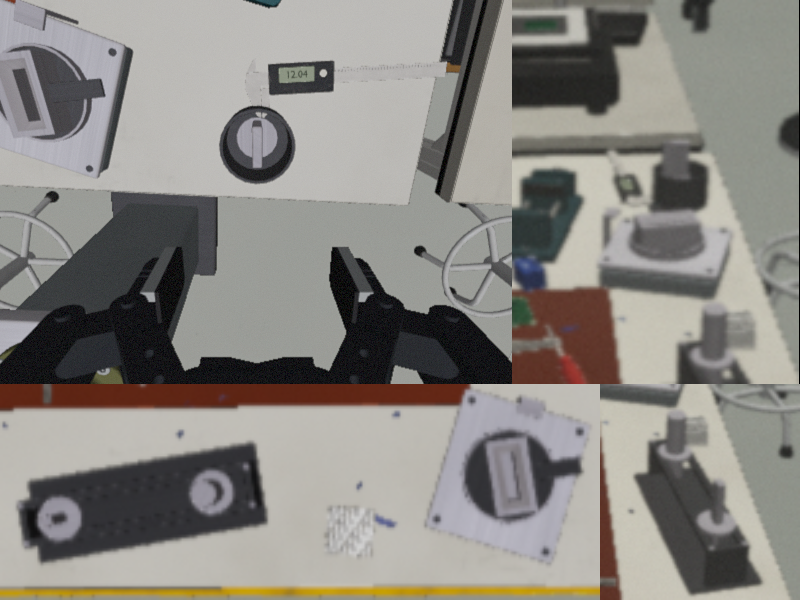

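All good: the key stands upright in the pot (257,140), the pin and tube keys are still in the rack, and the block is at about 65° (1.13 rad) clockwise of the case's y axis. Handing in.

```bash
python3 -c "
from h import *
print(workorder.hand_in(), sensors.observe()['time_s'])"
```

```text
the job is handed in; nothing more can be done
the job is handed in; nothing more can be done
```

The case is unlocked and the job is handed in, at about 17 s on the robot's clock. I took the middle key, the one with the wide flat blade, and pushed it into the slot until the collar seated (about 7 N of contact). I turned it clockwise to about 1.32 rad, eased it back 5° within its play, and pulled it out. It now stands in the pot.

**Last checks:**
- **Lock:** the final top view puts the lock block about 65° (1.13 rad) clockwise, and the tongue is well clear of the keeper.
- **Key:** it stands upright in the pot.
- **Other keys:** the pin and tube keys still hang in the rack.
- **Robot:** the gripper was open, raised above the bench and touching nothing. The wrist force I read after each move never passed about 8 N.

**What went wrong or disagreed:**
- **First move:** it was refused because of a row-format mistake. Nothing moved, but it cost one picture.
- **Camera estimates:** the top and close-up cameras differed by 3–8 mm. I used the close-up values.

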